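# Set the length stop on the cutting bench

## Robot

A 6-joint arm with a two-finger parallel gripper is mounted at the origin on the work surface. World frame = base frame: x ahead of the robot, y to its left, z up, the work surface at z = 0. Lengths are in m, angles in rad, forces in N, time in s.
With the tool pointing down it reaches from about 0.425 to 0.95 m from the base axis. Payload 14.7 kg.
Tool frame: the origin (TCP) lies at the very end of the fingers, on their centre line; the grasp point (between the pads) lies 19 mm behind it; z points along the fingers, y is the line along which they close (so a half turn about z gives the same grasp; the last joint's range is limited). The gripper opens to 85 mm and grips with 20 to 120 N. Pads are 22 mm wide; open, the fingers measure 114 mm over their backs; the gripper's body (76 mm by 85 mm) begins 54 mm behind the grasp point. The pads swing forward as they close: fully open they stand 13 mm farther back than shut.
Start: joints at [-1.329, 0.48, 1.596, -0, 1.065, -0.047], TCP at [0.185, -0.623, 0.2] pointing down, gripper open.
Joint ranges: [-2.75, 2.75], [-0.82, 2.05], [0.23, 2.67], [-1.56, 4.7], [0.09, 2.69], [-2.92, 2.92]. Speed limits (rad/s): [1.89, 1.89, 2.39, 3.01, 3.01, 3.01].

## Interface

Orientations are given as a rotation vector (axis times angle).
In Python, from cell import ctrl, capture, get_calibration, look_for gives the robot as it stands. The module is installed in compiled form; this text tells all that it offers.
- The arm moves only by the tool jog_arm, never from a script. Its argument "deltas" is a list of rows, each a list of 5 numbers: the finger opening in m, from 0 to 0.0854, then the shift along the tool's x, y, z in m, then the turn about the tool's z in rad. In form: [[gripper, tx, ty, tz, twist], ...]. A call has 1 to 8 rows; each row is the pose to reach, as a shift and turn from the pose commanded when the call began, along the tool's axes at that moment; what a row does not reach only later rows make up. A row lasts 1/8 s, in which the tool goes at most 62.5 mm and 10.7 degrees, less where a joint would pass 70% of its speed; a pose out of reach is approached as far as the arm can. A call with a gripper value outside its range is refused whole. The fingers move at their own pace and stop on an object; "squeeze" is the grip in N (left out, the last holds). Time passes only in rows, so rows that repeat a pose let the fingers close. It gives the time, the measured TCP pose, the force, the opening and the grip force at its end, in the units of the state.
- ctrl.sense(): the state, without advancing time (a new reading comes with each control period).
- capture(name): name is "side" or "top" or "wrist"; returns (picture, depth): 400x640x3 uint8, red, green, blue; 400x640 float32, m along the optical axis (not along the pixel's ray), 0 where there is no reading.
- get_calibration(name): a dict with "intrinsics" (3x3 intrinsics, pixels), "origin" and "attitude" of the camera in the world. Camera axes: x right, y down, z forward; pixel columns grow to the right and rows downward; lengths in m; the calibration is good to about 2 mm. The wrist camera is an equidistant fisheye: a pixel r from the principal point sees the ray r / f radians off the axis. A picture is of the moment at which its call begins: read the wrist's pose just before it. get_calibration takes no time and is no camera call; for the wrist camera it gives the pose at the moment of the call.
- ctrl.finish_job(): hands the job in; it is judged then, once.
Trained networks look in the newest picture that a camera, given by its name, has taken for a name from the list of things; names that differ only in an ending like _2 or _b are one class to them, and where a whole thing is asked for, a point or a joint stands for the part that bears it (a point fixed in the world has none). Each returns a list of dicts, best first, with "conf" (0 to 1); they miss things now and then, are a little off and sometimes report something else, mostly with a low value. They report only what shows in the picture. A call takes as long as a camera call.
- look_for(camera, label): "rect" ([left, top, right, bottom] as shares, 0 to 1, of the picture: columns of its width, rows of its height, round what is visible of it).
The state is a dict: "t": time; "joint_positions": joint angles; "dq": joint speeds; "joint_torque": joint torques, N m; "eef_pos": TCP position; "eef_rot": TCP orientation; "wrist_force": force on the tool from outside, world axes, zero at the start; "torque": the same for the moment, N m; "gripper_width": finger opening in m; "grasp_force": force on a finger pad.
Only numpy, scipy, OpenCV 4.12 (cv2) and the standard library are available. Lean on these libraries where they do the work, as an engineer would, in place of code of your own. Each camera call takes 0.05 s, during which the arm holds its last target. There are 200 camera calls.

## Task

Set the length stop for the next aluminium rib: press down the ribbed pad in the middle of the sliding carriage to free its brake and, keeping the pad down, push the carriage along the rail until it butts against the stop block that carries the upright pin. Then lift off so that the pad springs up and the brake holds it there. Never force the carriage along while its pad is up, use the fingertips only without gripping or lifting anything, and leave the loose things on the bench where they are.

Things in the scene. Friction and masses are not known exactly. Their poses are not given: they have to be found in the camera images.
- rail: Straight aluminium rail screwed to the bench, 520 mm long, 80 mm wide, top at 30 mm. Origin at the centre of its underside, on the bench; its y axis runs along the rail, x across it, z up. Place and yaw vary.
- carriage (a joint): Position of the carriage along the rail's +y axis, in m; 0 when its middle is over the rail's origin. The carriage is captive on the rail. With the pad pressed it slides with about 1 N; with the pad up the brake holds it with about 10 to 15 N.
- carriage_mid (a point): Middle of the carriage, 68 mm above the bench, moves with it; axes as the rail's. The carriage is an aluminium block 110 mm along the rail, 92 mm across, top at 68 mm. Two end blocks, each 27 mm long, bound a 56 mm long saddle, open at both sides across the rail. The pad lies in the saddle: a fingertip on the pad can push an end block's inner face.
- pad (a joint): How far the brake pad is pressed down, in m: about 0 when up (-0.0006 to 0, brake on), 0.006 fully down. It is sprung: it begins to move at about 4 N and is fully down at about 7 N; the brake is free from 0.002 on. It springs up when let go.
- pad_top (a point): Centre of the upper face of the brake pad, 58 mm above the bench when up, 10 mm below the tops of the end blocks; moves with the pad. The pad is a ribbed dark steel plate, 70 mm across the rail and 52 mm along it.
- stop_pin_mid (a point): Centre of the stop block with the pin, 47 mm above the bench. Fixed aluminium block on the rail, on one side or other of the carriage: 24 mm along the rail, 80 mm across, top at 64 mm; the upright steel pin in its middle is 18 mm thick, its top at 104 mm. The carriage butts against it when carriage_mid is 67 mm from this point horizontally.
- stop_plain_mid (a point): The same point of the other stop block, alike but without a pin, on the other side of the carriage. Not the goal.
- tube: Loose aluminium tube standing upright, 40 mm across, 60 mm high; origin at the centre of its underside.
- bracket: Loose aluminium angle bracket, 50 x 50 mm foot, 50 mm high; origin under the centre of its foot.
- wrench: Loose steel wrench lying flat, 180 mm long along its x axis; origin under its middle.
- screwdriver: Loose screwdriver with black handle, 200 mm long along its x axis, 26 mm thick; origin under its middle.
- hammer: Loose hammer lying flat, 260 mm long along its x axis; origin under its middle.
- can: Loose steel can standing upright, 60 mm across, 150 mm high; origin at the centre of its underside.
- tape: Loose tape measure case, 35 x 68 mm, 62 mm high; origin at the centre of its underside.

How it is judged:
By the outcome, as a careful person would: the job done as asked, in the order asked, and still so for the second after the job is handed in, with the robot touching nothing.
It also fails if it takes over 38 s, if anything falls off the work surface, if the arm or the gripper's body presses on something with over 40 N, if the wrist force passes 120 N, or if a joint passes its speed limit or range.

## Working session

There is one attempt and no reset: what is moved stays moved. The work goes in short steps, Python scripts to look and compute and a tool call to move; the robot and the scene stay as the last step left them, time stands still between calls to the robot, and variables do not carry over. Pictures are saved under pics/ and viewed, at most 10 in all, crops included, and the job is handed in when it is done.

Besides the shell and the picture viewer there is one more tool, called after "Request:" as name([rows], argument=value, ...), one row to a line, values as JSON. jog_arm: Moves the arm, as the interface text tells. Its arguments: {"type":"object","properties":{"deltas":{"type":"array"},"squeeze":{"type":"number"}},"required":["deltas"]}

```bash
mkdir -p pics; cat > h.py <<'E'
import numpy as np, cv2
from cell import ctrl, capture, get_calibration, look_for
def pts(cam, depth):
    c=get_calibration(cam); K=np.array(c["intrinsics"]); A=np.array(c["attitude"]); o=np.array(c["origin"])
    if A.shape!=(3,3): A=cv2.Rodrigues(A.astype(float))[0]
    v,u=np.mgrid[:400,:640]
    d=depth
    P=np.stack([(u-K[0,2])/K[0,0]*d,(v-K[1,2])/K[1,1]*d,d],-1)
    return P@A.T+o
E
python3 - <<'E'
from h import *
print(ctrl.sense())
for cam in ["top","side"]:
    im,d=capture(cam); cv2.imwrite(f"pics/{cam}0.png",im[...,::-1])
    c=get_calibration(cam); print(cam,c)
    P=pts(cam,d); np.save(f"{cam}.npy",P)
    for l in ["rail","carriage","pad","stop_pin_mid","stop_plain_mid"]:
        try:
            for r in look_for(cam,l)[:2]:
                b=np.array(r["rect"])*[640,400,640,400]; print(l,round(r["conf"],2),b.round(), P[int((b[1]+b[3])/2),int((b[0]+b[2])/2)].round(3))
        except Exception as e: print(l,e)
E
```

```text
{'t': 0.0, 'joint_positions': array([-1.32858899e+00,  4.80840655e-01,  1.59687781e+00,  1.19618234e-05,
        1.06510756e+00, -4.66080552e-02]), 'dq': array([-0.00030688, -0.00069443, -0.00037647, -0.00139949,  0.00136786,
        0.00027686]), 'joint_torque': array([-4.81461495e-03, -9.50631094e+01, -4.30190277e+01, -5.08827306e-04,
        1.22942359e-02,  4.22039705e-05]), 'eef_pos': array([ 0.18504018, -0.62262758,  0.19966523]), 'eef_rot': array([-3.10767839e+00, -4.51909228e-01,  1.72752357e-04]), 'wrist_force': array([-0.75403461, -0.11685211,  0.52072658]), 'torque': array([ 0.02490115, -0.03061753, -0.03021722]), 'grasp_force': 0.0, 'gripper_width': 0.08505358779967959}
top {'intrinsics': array([[444.21752097,   0.        , 320.58241614],
       [  0.        , 444.21752097, 202.59324229],
       [  0.        ,   0.        ,   1.        ]]), 'origin': array([0.34872241, 0.03930188, 1.07179417]), 'attitude': array([-2.1286305 ,  2.15291027, -0.21699594])}
rail 0.78 [215. 159. 434. 251.] [0.522 0.004 0.066]
rail 0.64 [390. 167. 408. 199.] [ 0.572 -0.166  0.08 ]
carriage 0.86
[... 266 characters left out ...]
.063]
side {'intrinsics': array([[425.69265213,   0.        , 318.55193978],
       [  0.        , 425.69265213, 198.7853689 ],
       [  0.        ,   0.        ,   1.        ]]), 'origin': array([0.21856877, 0.92195554, 0.65514385]), 'attitude': array([-0.4157082 ,  2.5750066 , -1.45771365])}
rail 0.74 [292. 168. 336. 287.] [0.509 0.073 0.032]
rail 0.46 [306. 194. 326. 204.] [ 0.534 -0.019  0.061]
carriage 0.57 [297. 183. 334. 220.] [0.526 0.013 0.072]
pad 0.77 [304. 194. 330. 198.] [ 0.535 -0.03   0.061]
stop_pin_mid 0.88 [302. 157. 334. 183.] [ 0.578 -0.16   0.071]
stop_pin_mid 0.73 [226. 176. 269. 227.] [ 0.753 -0.032  0.002]
stop_plain_mid 0.54 [292. 232. 331. 246.] [0.444 0.279 0.153]
```

```bash
python3 - <<'E'
from h import *
P=np.load("top.npy")
z=P[...,2]
roi=np.zeros(z.shape,bool); roi[150:262,205:445]=1
# rail top
m=roi&(abs(z-.03)<.006); r=cv2.minAreaRect((P[m][:,:2]*1000).astype(np.float32)); print("rail",r)
m=np.zeros_like(roi); m[170:232,300:368]=1; m&=(z>.05)&(z<.085)
Q=P[m]; r=cv2.minAreaRect((Q[:,:2]*1000).astype(np.float32)); print("carr",r,np.median(Q[:,2]),np.percentile(Q[:,2],[5,25,75,95]))
for n,b in dict(pin=[386,164,412,204],plain=[252,196,279,245]).items():
    m=np.zeros_like(roi); m[b[1]:b[3],b[0]:b[2]]=1
    mm=m&(abs(z-.064)<.008); print(n,cv2.minAreaRect((P[mm][:,:2]*1000).astype(np.float32)), mm.sum(), "high",P[m&(z>.085)][:, :].mean(0) if (m&(z>.085)).any() else None,z[m].max())
im=cv2.imread("pics/top0.png"); a=cv2.resize(im[60:360,120:520],(800,600),interpolation=cv2.INTER_CUBIC)
cv2.imwrite("pics/topc.png",a)
E
```

```text
rail ((535.4996337890625, -0.91156005859375), (556.8765258789062, 258.4151306152344), 88.5926284790039)
carr ((535.775146484375, -22.632110595703125), (92.16606140136719, 110.14849090576172), 15.315917015075684) 0.06551522327986081 [0.05614122 0.05913849 0.06822277 0.0706359 ]
pin ((578.2616577148438, -171.6095428466797), (80.31009674072266, 25.93852996826172), 15.872346878051758) 308 high [ 0.57318895 -0.16772841  0.11579172] 1.0717941694136617
plain ((489.75213623046875, 144.07296752929688), (80.45069885253906, 24.09808921813965), 15.639837265014648) 371 high [0.34872241 0.03930188 1.07179417] 1.0717941694136617
```

View pics/topc.png

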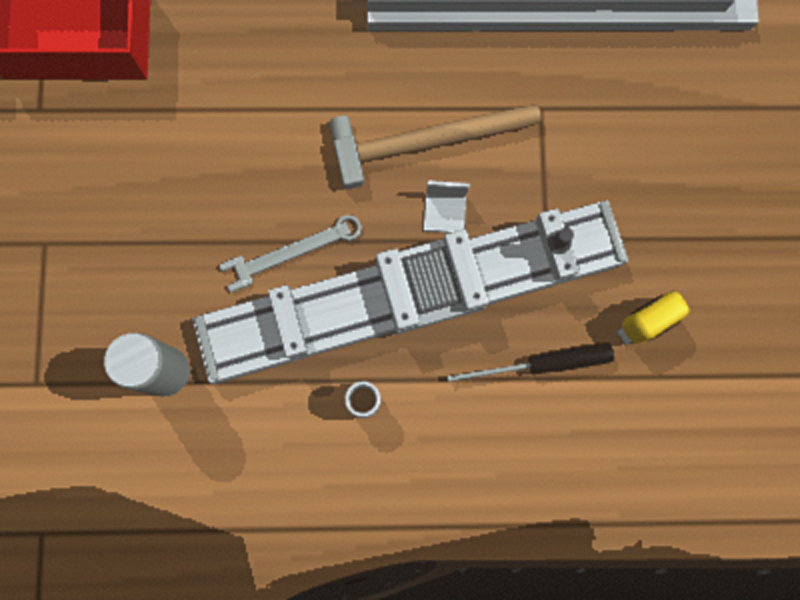

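View pics/side0.png

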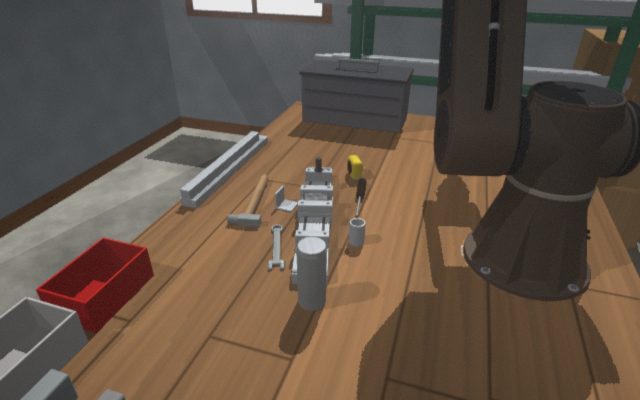

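The crop shows the carriage with its ribbed pad at about (430, 275). The pin stop is to its right at (560, 240) and the plain stop to its left at (287, 320). In the side view the way across at z = 0.2 is clear. The carriage has to travel about 88 mm towards the pin, and the tool's y axis already lies within 1° of that direction.

Request:
jog_arm([
  [0,0.507,-0.475,0,0.015],
  [0,0.507,-0.475,0,0.015],
  [0,0.507,-0.475,0,0.015],
  [0,0.507,-0.475,0,0.015],
  [0,0.507,-0.475,0,0.015],
  [0,0.507,-0.475,0,0.015],
  [0,0.507,-0.475,0,0.015],
  [0,0.507,-0.475,0,0.015],
], squeeze=20)

```text
t: 1.6
eef_pos: [0.4385, -0.1897, 0.2006]
eef_rot: [3.112, 0.428, 0.001]
wrist_force: [1.6, -1.7, 1.4]
gripper_width: -0.0
grasp_force: 0.0
```

Request:
jog_arm([
  [0,0.135,-0.135,0,0],
  [0,0.135,-0.135,0,0],
  [0,0.135,-0.135,0,0],
  [0,0.135,-0.135,0,0],
  [0,0.135,-0.135,0.05,0],
  [0,0.135,-0.135,0.1,0],
  [0,0.135,-0.135,0.1,0],
  [0,0.135,-0.135,0.1,0],
])

```text
t: 2.6
eef_pos: [0.5317, -0.0255, 0.1017]
eef_rot: [3.112, 0.428, 0.002]
wrist_force: [0.4, -1.0, 0.4]
gripper_width: -0.0003
grasp_force: 0.0
```

```bash
python3 - <<'E'
from h import *
a=capture("side")[0][130:270,250:400]; b=capture("wrist")[0]
a=cv2.resize(a,(428,400),interpolation=cv2.INTER_CUBIC); b=cv2.resize(b,(372,232))
o=np.zeros((400,800,3),np.uint8); o[:,:428]=a; o[:232,428:]=b
cv2.imwrite("pics/near.png",o[...,::-1]); print(ctrl.sense()["wrist_force"])
E
```

```text
[-0.07258372 -0.26437544  0.23347635]
```

View pics/near.png

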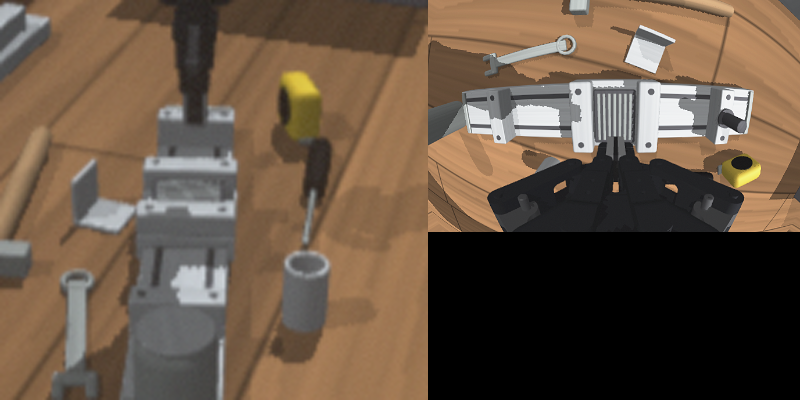

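Centred on the pad, the closed fingertips stand clear of both end blocks (wrist view, pad at about (615, 115)). I'll go down gently.

Request:
jog_arm([
  [0,0.004,-0.001,0.02,0],
  [0,0.004,-0.001,0.036,0],
  [0,0.004,-0.001,0.04,0],
  [0,0.004,-0.001,0.042,0],
  [0,0.004,-0.001,0.044,0],
  [0,0.004,-0.001,0.046,0],
  [0,0.004,-0.001,0.048,0],
  [0,0.004,-0.001,0.048,0],
])

```text
t: 3.7
eef_pos: [0.5345, -0.0229, 0.0522]
eef_rot: [-3.112, -0.429, 0.0]
wrist_force: [-0.6, 0.5, 0.1]
gripper_width: 0.0001
grasp_force: 0.0
```

Request:
jog_arm([
  [0,0,0,0.001,0],
  [0,0,0,0.002,0],
  [0,0,0,0.003,0],
  [0,0,0,0.003,0],
])

```text
t: 4.2
eef_pos: [0.5346, -0.0229, 0.0492]
eef_rot: [-3.112, -0.429, 0.0]
wrist_force: [-0.3, 0.6, -0.5]
gripper_width: -0.0003
grasp_force: 0.0
```

```bash
python3 - <<'E'
from h import *
print([ctrl.sense()[k] for k in ("wrist_force","eef_pos")])
a=capture("side")[0][150:230,270:370]; a=cv2.resize(a,(750,600),interpolation=cv2.INTER_CUBIC)
cv2.imwrite("pics/near2.png",a[...,::-1])
E
```

```text
[array([-0.31644441,  0.60822645, -0.47653545]), array([ 0.53455862, -0.02294448,  0.04921804])]
```

View pics/near2.png

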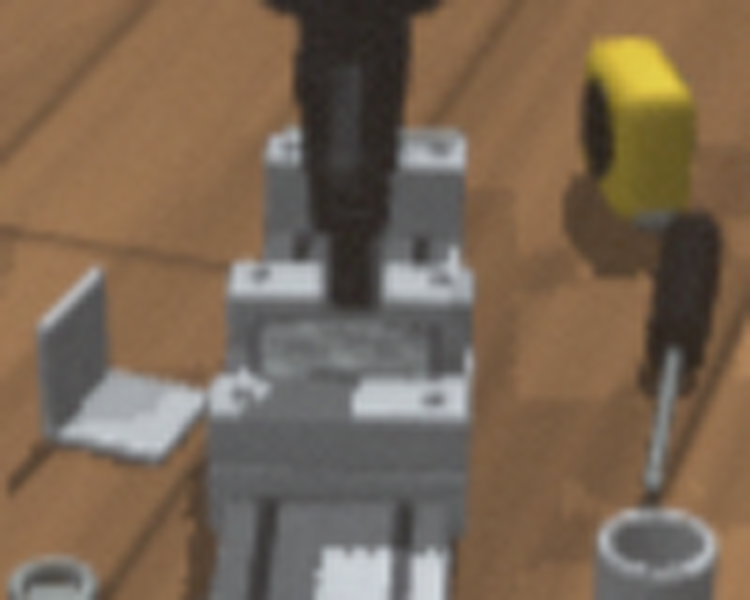

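The fingertip ends at (355, 305), still above the pad (320–375), and there's no force yet. The real tip is higher than the reported TCP, so I'll go on in small steps, watching the force.

Request:
jog_arm([
  [0,0,0,0.001,0],
  [0,0,0,0.002,0],
  [0,0,0,0.003,0],
  [0,0,0,0.004,0],
  [0,0,0,0.004,0],
])

```text
t: 4.88
eef_pos: [0.5345, -0.0229, 0.0452]
eef_rot: [-3.112, -0.429, 0.0]
wrist_force: [0.6, 0.3, -0.6]
gripper_width: -0.0
grasp_force: 0.0
```

```bash
python3 - <<'E'
from h import *
im,d=capture("side"); P=pts("side",d)
# dark finger pixels near the gripper
for v in range(170,206,2):
    r=[(u,*P[v,u].round(3)) for u in (315,318,321)]
    print(v,im[v,318],*r)
E
```

```text
170 [48 44 41] (315, np.float64(0.52), np.float64(0.03), np.float64(0.173)) (318, np.float64(0.513), np.float64(0.028), np.float64(0.173)) (321, np.float64(0.518), np.float64(-0.013), np.float64(0.152))
172 [49 48 43] (315, np.float64(0.519), np.float64(0.035), np.float64(0.17)) (318, np.float64(0.512), np.float64(0.031), np.float64(0.169)) (321, np.float64(0.519), np.float64(-0.014), np.float64(0.146))
174 [47 42 38] (315, np.float64(0.518), np.float64(0.035), np.float64(0.164)) (318, np.float64(0.511), np.float64(0.034), np.float64(0.165)) (321, np.float64(0.518), np.float64(-0.013), np.float64(0.14))
176 [46 39 36] (315, np.float64(0.521), np.float64(0.029), np.float64(0.155)) (318, np.float64(0.513), np.float64(0.028), np.float64(0.156)) (321, np.float64(0.524), np.float64(-0.03), np.float64(0.125))
178 [48 42 39] (315, np.float64(0.523), np.float64(0.023), np.float64(0.146)) (318, np.float64(0.515), np.float64(0.02), np.float64(0.146)) (321, np.float64(0.521), np.float64(-0.021), np.float64(0.124))
180 [48 41 39] (315, np.float64(0.528), np.float64(0.007), np.float64(0.131)) (31
[... 1900 characters left out ...]
, np.float64(0.063)) (321, np.float64(0.521), np.float64(-0.024), np.float64(0.061))
200 [126 129 130] (315, np.float64(0.528), np.float64(0.007), np.float64(0.071)) (318, np.float64(0.521), np.float64(0.003), np.float64(0.07)) (321, np.float64(0.519), np.float64(-0.015), np.float64(0.06))
202 [187 193 197] (315, np.float64(0.526), np.float64(0.012), np.float64(0.068)) (318, np.float64(0.517), np.float64(0.014), np.float64(0.071)) (321, np.float64(0.51), np.float64(0.01), np.float64(0.07))
204 [193 198 203] (315, np.float64(0.522), np.float64(0.026), np.float64(0.071)) (318, np.float64(0.515), np.float64(0.022), np.float64(0.07)) (321, np.float64(0.507), np.float64(0.021), np.float64(0.071))
```

Depth puts the actual fingertip bottom at about z = 0.08, while the TCP reads 0.045. Laterally it matches. So there's about 20 mm to go, and I'll find the pad by contact force.

Request:
jog_arm([
  [0,0,0,0.004,0],
  [0,0,0,0.008,0],
  [0,0,0,0.01,0],
  [0,0,0,0.011,0],
  [0,0,0,0.012,0],
  [0,0,0,0.012,0],
])

```text
t: 5.68
eef_pos: [0.5346, -0.023, 0.0333]
eef_rot: [3.112, 0.429, 0.0]
wrist_force: [-0.1, -0.5, -0.5]
gripper_width: 0.0003
grasp_force: 0.0
```

Request:
jog_arm([
  [0,0,0,0.001,0],
  [0,0,0,0.002,0],
  [0,0,0,0.003,0],
  [0,0,0,0.004,0],
  [0,0,0,0.004,0],
])

```text
t: 6.3
eef_pos: [0.5345, -0.0229, 0.0292]
eef_rot: [-3.112, -0.429, 0.0]
wrist_force: [1.1, 0.5, 0.7]
gripper_width: 0.0003
grasp_force: 0.0
```

```bash
python3 - <<'E'
from h import *
im,d=capture("side"); P=pts("side",d)
for v in range(190,202): print(v,im[v,317],P[v,315].round(3),P[v,317].round(3))
a=cv2.resize(im[150:230,270:370],(750,600),interpolation=cv2.INTER_CUBIC)
cv2.imwrite("pics/near3.png",a[...,::-1])
E
```

```text
190 [48 41 38] [ 0.533 -0.008  0.093] [ 0.529 -0.013  0.091]
191 [50 43 40] [ 0.534 -0.011  0.088] [ 0.529 -0.012  0.088]
192 [47 43 39] [ 0.534 -0.009  0.086] [ 0.529 -0.011  0.085]
193 [48 43 40] [ 0.533 -0.009  0.083] [ 0.529 -0.014  0.081]
194 [46 43 39] [ 0.534 -0.01   0.079] [ 0.529 -0.013  0.078]
195 [51 45 42] [ 0.533 -0.007  0.077] [ 0.529 -0.013  0.075]
196 [47 44 41] [ 0.534 -0.009  0.073] [ 0.529 -0.012  0.072]
197 [63 59 59] [ 0.537 -0.018  0.065] [ 0.531 -0.018  0.065]
198 [74 70 71] [ 0.536 -0.016  0.063] [ 0.532 -0.022  0.06 ]
199 [74 72 70] [ 0.535 -0.014  0.061] [ 0.53  -0.015  0.061]
200 [87 88 87] [0.528 0.006 0.07 ] [0.523 0.006 0.072]
201 [102 105 105] [0.527 0.011 0.071] [0.523 0.007 0.069]
```

View pics/near3.png

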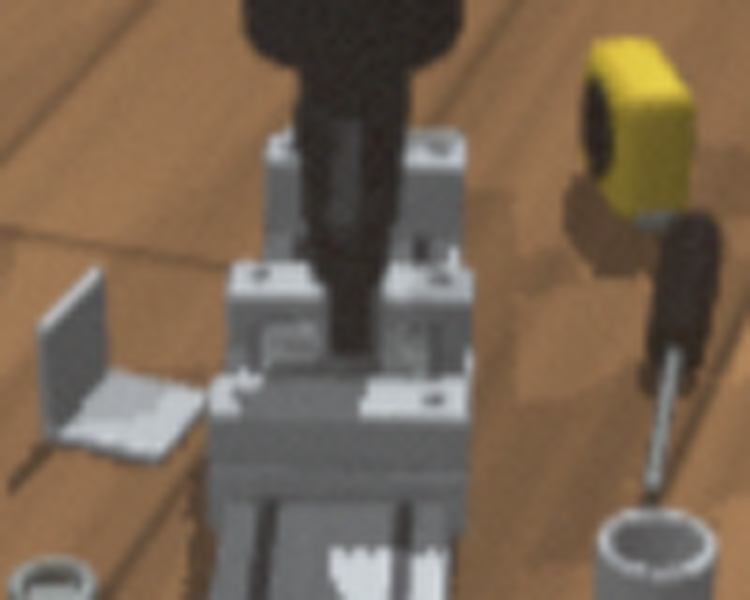

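The tip (350, 350) is now below the block tops, about 8 mm above the pad, and clear of both end blocks.

Request:
jog_arm([
  [0,0,0,0.001,0],
  [0,0,0,0.002,0],
  [0,0,0,0.003,0],
  [0,0,0,0.004,0],
  [0,0,0,0.005,0],
  [0,0,0,0.006,0],
  [0,0,0,0.006,0],
])

```text
t: 7.22
eef_pos: [0.5346, -0.0229, 0.0233]
eef_rot: [-3.112, -0.429, -0.0]
wrist_force: [-1.2, 0.1, 5.3]
gripper_width: -0.0
grasp_force: 2.7
```

Request:
jog_arm([
  [0,0,0,0.001,0],
  [0,0,0,0.002,0],
  [0,0,0,0.003,0],
  [0,0,0,0.003,0],
])

```text
t: 7.72
eef_pos: [0.5347, -0.023, 0.0209]
eef_rot: [3.112, 0.429, 0.001]
wrist_force: [-3.5, -0.8, 17.2]
gripper_width: -0.0
grasp_force: 8.8
```

Pad bottomed at 17 N. I'll ease off slightly and push along tool +y.

Request:
jog_arm([
  [0,0,0.002,-0.0005,0],
  [0,0,0.006,-0.0005,0],
  [0,0,0.011,-0.0005,0],
  [0,0,0.017,-0.0005,0],
  [0,0,0.024,-0.0005,0],
  [0,0,0.031,-0.0005,0],
  [0,0,0.038,-0.0005,0],
  [0,0,0.045,-0.0005,0],
])

```text
t: 8.72
eef_pos: [0.5468, -0.0665, 0.021]
eef_rot: [-3.112, -0.429, -0.0]
wrist_force: [-2.0, 1.6, 8.6]
gripper_width: 0.0002
grasp_force: 4.4
```

Request:
jog_arm([
  [0,0,0.006,0,0],
  [0,0,0.012,0,0],
  [0,0,0.018,0,0],
  [0,0,0.024,0,0],
  [0,0,0.029,0,0],
  [0,0,0.033,0,0],
  [0,0,0.036,0,0],
  [0,0,0.038,0,0],
])

```text
t: 9.72
eef_pos: [0.5571, -0.103, 0.021]
eef_rot: [3.112, 0.429, 0.0]
wrist_force: [-1.9, 1.3, 8.7]
gripper_width: -0.0002
grasp_force: 4.3
```

```bash
python3 - <<'E'
from h import *
s=ctrl.sense(); print(s["wrist_force"],s["eef_pos"])
b=capture("wrist")[0]; cv2.imwrite("pics/w2.png",b[...,::-1])
im,d=capture("top"); P=pts("top",d); print([ (x["conf"],(np.array(x["rect"])*[640,400,640,400]).round()) for x in look_for("top","carriage")[:1]])
E
```

```text
[-1.86686095  1.27389504  8.67452828] [ 0.55713056 -0.10297483  0.02099104]
[]
```

View pics/w2.png

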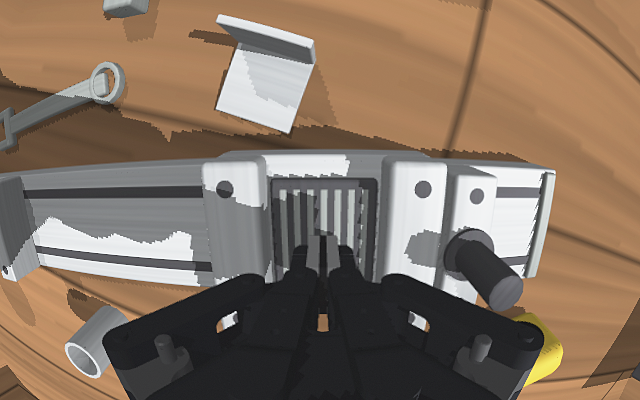

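The wrist view shows the pad down under the fingertip (320, 250) and the carriage riding along. Its end block, with its edge at about (445, 210), almost touches the pin stop. I'll finish slowly.

Request:
jog_arm([
  [0,0,0.002,0,0],
  [0,0,0.004,0,0],
  [0,0,0.006,0,0],
  [0,0,0.008,0,0],
  [0,0,0.01,0,0],
  [0,0,0.012,0,0],
])

```text
t: 10.62
eef_pos: [0.56, -0.1137, 0.021]
eef_rot: [-3.111, -0.428, 0.001]
wrist_force: [-2.2, 8.5, 10.9]
gripper_width: -0.0002
grasp_force: 5.4
```

Request:
jog_arm([
  [0,0,0.002,0,0],
  [0,0,0.004,0,0],
  [0,0,0.006,0,0],
  [0,0,0.006,0,0],
])

```text
t: 11.12
eef_pos: [0.5617, -0.1197, 0.021]
eef_rot: [-3.112, -0.428, 0.001]
wrist_force: [-2.0, 5.5, 10.0]
gripper_width: -0.0003
grasp_force: 5.2
```

```bash
python3 - <<'E'
from h import *
s=ctrl.sense(); print(s["wrist_force"],s["eef_pos"])
b=capture("wrist")[0]; cv2.imwrite("pics/w3.png",b[...,::-1])
E
```

```text
[-1.95016925  5.48770227  9.96184331] [ 0.56166426 -0.11966353  0.02097755]
```

View pics/w3.png

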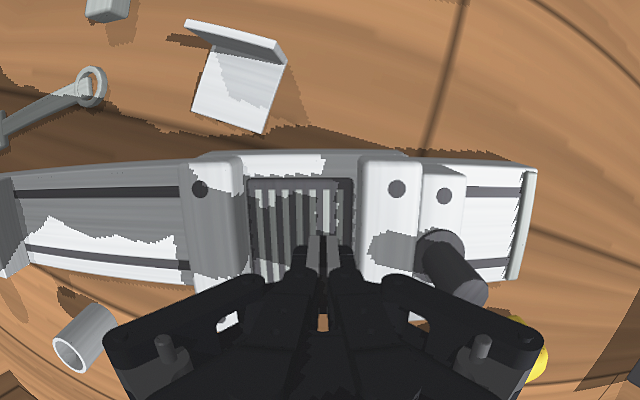

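The carriage is butted: its block meets the pin stop at (420, 215), and the finger has slid about 10 mm on the pad. Now I'll lift straight up.

Request:
jog_arm([
  [0,0,0,-0.002,0],
  [0,0,0,-0.005,0],
  [0,0,0,-0.01,0],
  [0,0,0,-0.02,0],
  [0,0,0,-0.05,0],
  [0,0,0,-0.1,0],
  [0,0,0,-0.15,0],
  [0,0,0,-0.15,0],
])

```text
t: 12.18
eef_pos: [0.5643, -0.1209, 0.1752]
eef_rot: [3.109, 0.428, 0.01]
wrist_force: [0.6, 0.2, -0.4]
gripper_width: 0.0003
grasp_force: 0.0
```

```bash
python3 - <<'E'
from h import *
s=ctrl.sense(); print(s["t"],s["wrist_force"],s["eef_pos"])
a,d=capture("side"); P=pts("side",d); b=capture("wrist")[0]
a=cv2.resize(a[130:230,270:370],(400,400),interpolation=cv2.INTER_CUBIC); b=cv2.resize(b[100:400,120:520],(400,300))
o=np.zeros((400,800,3),np.uint8); o[:,:400]=a; o[:300,400:]=b
cv2.imwrite("pics/end.png",o[...,::-1])
E
```

```text
12.175 [ 0.55045768  0.17205105 -0.42452331] [ 0.56431127 -0.12094818  0.17524236]
```

View pics/end.png

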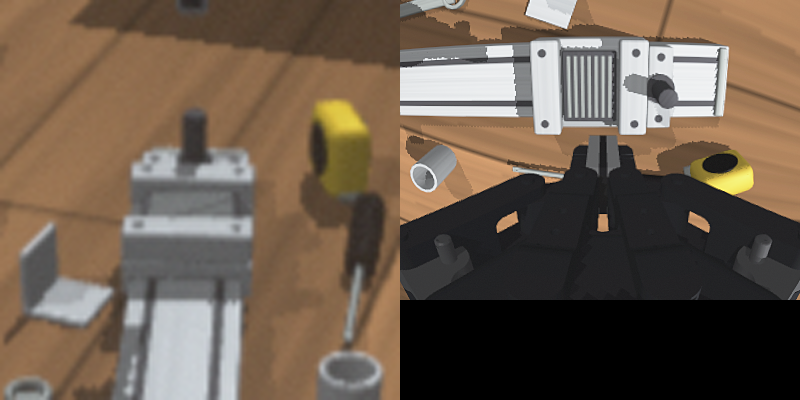

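The carriage butts against the pin stop with no visible gap (wrist view, x about 647), the arm is clear, and the loose things haven't been touched. Handing in.

```bash
python3 -c "
from cell import ctrl
print(ctrl.finish_job())"
```

```text
the job is handed in; nothing more can be done
None
```

I pushed the carriage against the pin stop with the pad held down, lifted off clear and handed the job in at about 12 s; the last pictures show no gap at the stop, but I did not measure whether the pad sprang fully up.

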